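Lock the column rack and present a column to the tag reader

TASK

Swing the small turnbutton fully across the rack's ledge, so that the rack is locked down in its tray; then draw the one long column straight up out of the rack, tilt it, and hold its lower end squarely in front of the middle of the tag reader's slanted round window, two to three centimetres off and without touching the reader. Finish while holding the column still there in the gripper: do not put it down or let go. Leave the two short columns in the rack and everything else on the bench where it is.

Things in the scene. Friction and masses are not known exactly. Their poses are not given: they have to be found in the camera images.
- tray: Fixed aluminium tray that carries the rack, 100 mm (x) by 280 mm (y) base plate, 6 mm thick. Origin: on the bench under the rack; z up; the three columns stand in a row along its y axis, at y = -100, -45 and +10 mm, x = 0 (which column stands in which hole varies). The turnbutton's upright pivot is at x = 0, y = +125 mm.
- latch (a joint): Angle of the turnbutton about its upright pivot at the tray's (0, +125 mm): 0 = its arm points along the tray's -x (rack not secured), growing counter-clockwise seen from above; 1.57 (end stop) = arm points along the tray's -y, lying across the rack's ledge (secured). The arm is a flat steel bar, 14 mm wide, its top 36 mm above the bench. It turns with slight friction (under 2 N at the knob) and stays where it is left.
- latch_knob (a point): Centre of the grey upright knob on the free end of the turnbutton's arm: a round pin 14 mm in diameter and 30 mm tall, standing on the arm from 36 to 66 mm above the bench, 40 mm from the pivot. This point is half-way up it, 51 mm above the bench. The knob can be pinched from above or pushed; in the secured position it is 75 mm from the nearest column and 50 mm from the rack's block.
- rack: White plastic rack, loose, lying in the tray (its axes are the tray's, origin 6 mm above the tray's). Its block is 70 mm (x) by 160 mm (y), from y = -125 to +35 mm, its top 66 mm above the bench; a ledge 20 mm thick (top 26 mm above the bench) runs on from y = +35 to +105 mm and the turnbutton swings over it. The holes are 50 mm deep and about 1.6 mm wider than the column feet. Mass 0.9 kg.
- column_center (a point): Centre (half-way up) of the long steel column, 150 mm long, about 0.26 kg, standing upright in the rack; its z axis runs along it from foot to head. Lower fitting: 22 mm in diameter, 30 mm long; tube: 16 mm in diameter; upper fitting (to grip): 22 mm in diameter, the top 45 mm. In the rack its foot is 16 mm and its top 166 mm above the bench, 50 mm higher than the short ones.
- column_foot (a point): Centre of the lower end face of the long column, 75 mm below its centre along its axis; the tag to be read is there.
- short_a_center (a point): Centre (half-way up) of a short column, alike but 100 mm long, top 116 mm above the bench; stays in the rack.
- short_b_center (a point): Centre (half-way up) of the other short column, 100 mm long; stays in the rack.
- reader_head: Head of the fixed tag reader, a block 76 mm (x) by 66 mm (y) by 30 mm thick on a stem with a 100 mm square base. Origin: centre of its round window (48 mm in diameter), 100 mm above the bench. z: straight out of the window; it leans 40 degrees (0.70 rad) from vertical, roughly towards the robot; x runs up the slanted face, y across it. It reads a tag that is in front of the window's middle, 5 to 45 mm off, within 20 mm of the window's axis, with the column along that axis.
- reader: Base of the same tag reader; origin on the bench below the window's centre, z up. Must not be knocked.
- table: The black bench top, upper surface at height 0.
- column: The long column; origin at its foot (see column_foot), z along it towards the head.
- vial: Bystander: small capped glass vial, 28 mm in diameter, 45 mm tall, standing between rack and reader; origin at its foot.
- beaker: Bystander: empty glass beaker, 66 mm in diameter, 75 mm tall, beyond the rack; origin at its foot.
- wrench: Bystander: steel wrench, 150 mm long, lying beyond the reader; origin at its middle.
- tip_box: Bystander: clear box 85 x 120 x 55 mm at the far side; origin at its underside.
Not all that is in view belongs to the job. What is shaped like the column but black or purple is not meant.

How it is judged:
By the outcome, as a careful person would: the job done as asked, in the order asked, and still so for the second after the job is handed in, while the arm keeps its last pose, push and grip.
It also fails if it takes over 51 s, if anything falls off the work surface, if the arm or the gripper's body presses on something with over 40 N, if the wrist force passes 120 N, or if a joint passes its speed limit or range.

ROBOT

A 6-joint arm with a two-finger parallel gripper is mounted at the origin on the work surface. World frame = base frame: x ahead of the robot, y to its left, z up, the work surface at z = 0. Lengths are in m, angles in rad, forces in N, time in s.
With the tool pointing down it reaches from about 0.325 to 0.775 m from the base axis. Payload 9.3 kg.
Tool frame: the origin (TCP) lies midway between the tips of the shut fingers; the grasp point (between the pads) lies 19 mm behind it (env.grip_depth is the distance from the TCP to the grasp point, in m); z points along the fingers, y is the line along which they close (so a half turn about z gives the same grasp; the last joint's range is limited). The gripper opens to 85 mm and grips with 20 to 120 N. Pads are 22 mm wide; open, the fingers measure 114 mm over their backs; the gripper's body (76 mm by 85 mm) begins 54 mm behind the grasp point. The pads swing forward as they close: fully open they stand 13 mm farther back than shut.
Start: joints at [-1.417, 0.259, 0.021, 1.334, 0, 1.418], TCP at [0.166, -0.524, 0.231] pointing down, gripper open.
Joint ranges: [-3.04, 3.04], [-0.91, 1.82], [-1.04, 1.36], [-1.92, 1.95], [-1.52, 1.45], [-3.14, 3.14]. Speed limits (rad/s): [2.22, 2.22, 2.79, 3.14, 3.14, 3.14].

INTERFACE

Orientations are given as a 3x3 rotation matrix whose columns are the frame's x, y, z axes.
In Python, from cell import env gives the robot as it stands.
- The arm moves only by the tool jog_arm, never from a script. Its arguments are lists of equal length, an entry for each row: "linear": the shift along the tool's x, y, z in units of 4 cm (1.0 is 4 cm), a list of three; "spin": the turn about the tool's z in units of 6 degrees (1.0 is 6 degrees). A call has 1 to 8 rows; each row shifts and turns the commanded pose from where the row before left it, along the tool's axes as they then stand; what a row does not reach is not made up. A row lasts 1/10 s, in which the tool goes at most 50 mm and 8.59 degrees, less where a joint would pass 70% of its speed; a pose out of reach is approached as far as the arm can. A call with a number of a shift or a turn outside -1 to 1 is refused whole. A call with a gripper value outside its range is refused whole. "jaw" is the gripper's target within -1 to 1 (shut at 1, half-way at 0, fully open at -1), set as the call begins (left out, the last holds). The fingers move at their own pace and stop on an object; "grip_force" is the grip in N (left out, the last holds). Time passes only in rows, so rows that do not move let the fingers close. It gives the time, the measured TCP pose, the force, the opening and the grip force at its end, in the units of the state.
- env.sense(): the state, without advancing time (a new reading comes with each control period).
- env.camera(name): name is "scene" or "top"; returns (picture, depth): 420x560x3 uint8, red, green, blue; 420x560 float32, m along the optical axis (not along the pixel's ray), 0 where there is no reading.
- env.calibration(name): a dict with "K" (3x3 intrinsics, pixels), "camera_from_world" (4x4, takes a point from world to camera coordinates). Camera axes: x right, y up, looking along -z (the intrinsics and any distortion apply to the point x, -y, -z); pixel columns grow to the right and rows downward; lengths in m; the calibration is good to about 2 mm. A picture is of the moment at which its call begins. calibration takes no time and is no camera call.
- env.sign_off(): hands the job in; it is judged then, once.
The state is a dict: "t": time; "qpos": joint angles; "joint_vel": joint speeds; "joint_efforts": joint torques, N m; "ee_pos": TCP position; "tool_rot": TCP orientation; "ft_force": force on the tool from outside, world axes, zero at the start; "torque": the same for the moment, N m; "finger_gap": finger opening in m; "grasp_force": force on a finger pad.
Only numpy, scipy, OpenCV 4.12 (cv2) and the standard library are available. Lean on these libraries where they do the work, as an engineer would, in place of code of your own. Each camera call takes 0.05 s, during which the arm holds its last target. There are 200 camera calls.

## Working session

There is one attempt and no reset: what is moved stays moved. The work goes in short steps, Python scripts to look and compute and a tool call to move; the robot and the scene stay as the last step left them, time stands still between calls to the robot, and variables do not carry over. Pictures are saved under pics/ and viewed, at most 10 in all, crops included, and the job is handed in when it is done.

Besides the shell and the picture viewer there is one more tool, called as name(argument=value, ...), one argument or row to a line, values as JSON. jog_arm: Moves the arm, as the interface text tells. Shifts and turns lie within -1 to 1; 1 stands for 4 cm of shift or 6 degrees of turn. Its arguments: {"type":"object","properties":{"linear":{"type":"array","items":{"type":"array","items":{"type":"number"}}},"spin":{"type":"array","items":{"type":"number"}},"jaw":{"type":"number"},"grip_force":{"type":"number"}},"required":["linear","spin"]}

```bash
ls; mkdir -p pics
cat > h.py <<'E'
import numpy as np, cv2
from cell import env
def snap(n,tag):
    p,d=env.camera(n); cv2.imwrite(f'pics/{tag}.png',p[:,:,::-1]); np.save(f'pics/{tag}.npy',d); return p,d
def world(n,u,v,d):
    "pixel + depth -> world"
    c=env.calibration(n); K=c['K']; T=np.linalg.inv(c['camera_from_world'])
    x=(u-K[0,2])/K[0,0]*d; y=(v-K[1,2])/K[1,1]*d
    return (T@np.array([x,-y,-d,1]))[:3]
def onz(n,u,v,z):
    a=world(n,u,v,1.); T=np.linalg.inv(env.calibration(n)['camera_from_world'])[:3,3]
    return T+(a-T)*(z-T[2])/(a[2]-T[2])
def pix(n,P):
    c=env.calibration(n); q=c['camera_from_world']@np.append(P,1); r=c['K']@np.array([q[0],-q[1],-q[2]]); return r[:2]/r[2]
E
python3 - <<'E'
from h import *
for n in('scene','top'):
    snap(n,n+'0'); c=env.calibration(n); print({k:np.round(v,3).tolist() if k!='x' else 0 for k,v in c.items()})
print(env.sense()); print([a for a in dir(env) if a[0]!='_'])
E
```

```text
pics
{'K': [[528.004, 0.0, 279.075], [0.0, 528.004, 202.04], [0.0, 0.0, 1.0]], 'camera_from_world': [[-0.098, 0.995, 0.021, 0.074], [-0.581, -0.074, 0.811, 0.3], [0.808, 0.067, 0.585, -1.663], [0.0, 0.0, 0.0, 1.0]]}
{'K': [[387.949, 0.0, 274.696], [0.0, 387.949, 210.56], [0.0, 0.0, 1.0]], 'camera_from_world': [[0.007, -1.0, -0.001, 0.002], [0.987, 0.007, 0.158, -0.606], [-0.158, -0.002, 0.988, -0.953], [0.0, 0.0, 0.0, 1.0]]}
{'t': 0.1, 'qpos': array([-1.41661873e+00,  2.59131409e-01,  2.08778283e-02,  1.33370307e+00,
       -5.46711172e-06,  1.41819468e+00]), 'joint_vel': array([-0.00089141, -0.00196594,  0.00222119, -0.00120102, -0.00088989,
       -0.00132722]), 'joint_efforts': array([ 2.38358974e-03, -5.56698203e+01,  3.45067585e+01,  1.16682536e-02,
       -2.84855978e-04, -4.55760571e-06]), 'ee_pos': array([ 0.16605102, -0.52408847,  0.23074487]), 'tool_rot': array([[ 9.53311164e-01,  3.01989720e-01, -1.83589834e-04],
       [ 3.01989727e-01, -9.53310491e-01,  1.14571773e-03],
       [ 1.70976861e-04, -1.14766775e-03, -9.99999327e-01]]), 'ft_force': array([ 0.41666842, -0.42132672,  0.37082591]), 'torque': array([ 0.03424437, -0.01892587,  0.01076721]), 'grasp_force': 0.0, 'finger_gap': 0.08532260256104118}
['MotionError', 'calibration', 'camera', 'grip_depth', 'sense', 'sign_off']
```

View pics/scene0.png

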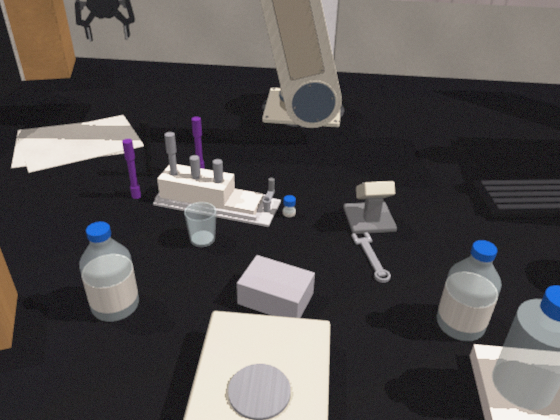

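View pics/top0.png

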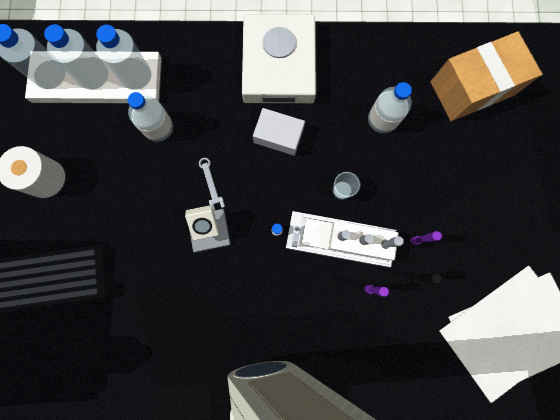

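The scene view shows the long grey column at about (171,140), the short ones at (195,165) and (218,170), the knob at (271,185) and the reader head at (376,190). In the top view the rack runs from (290,230) to (398,245), with the long column's head at (398,241), the latch at (297,235), the reader window at (202,226) and the vial at (277,230). Two purple decoys stand at (437,237) and (383,292).

```bash
cat >> h.py <<'E'
def cloud(n,d):
    c=env.calibration(n); K=c['K']; T=np.linalg.inv(c['camera_from_world'])
    v,u=np.mgrid[:d.shape[0],:d.shape[1]]
    P=np.stack([(u-K[0,2])/K[0,0]*d,-(v-K[1,2])/K[1,1]*d,-d,np.ones_like(d)],-1)@T.T
    P=P[...,:3]; P[d<=0]=np.nan; return P
E
python3 - <<'E'
from h import *
C={n:cloud(n,np.load(f'pics/{n}0.npy')) for n in('top','scene')}
I={n:cv2.cvtColor(cv2.imread(f'pics/{n}0.png'),cv2.COLOR_BGR2HSV) for n in C}
def box(P,m): 
    q=P[m]; r=cv2.minAreaRect((q[:,:2]*1000).astype(np.float32)); return np.round(r[0],1),np.round(r[1],1),round(r[2],1),len(q),np.round(np.median(q[:,2]),4)
for n in C:
    P=C[n]; x,y,z=P[...,0],P[...,1],P[...,2]; S=I[n][...,1]; 
    reg=(x>.3)&(x<.75)&(y>-.5)&(y<.3)
    rk=reg&(y<0.02)&(x<.62)&(S<90)
    print(n,'blocktop',box(P,rk&(abs(z-.066)<.006)))
    print('all white',box(P,rk&(z>.004)&(z<.07)))
    print('columns>.08'); 
    m=(reg&(y<0)&(z>.085)&(z<.3)).astype(np.uint8); k,L,st,ce=cv2.connectedComponentsWithStats(m)
    for i in range(1,k):
        if st[i,4]>8:
            q=P[L==i]; zt=np.nanmax(q[:,2]); t=q[q[:,2]>zt-.008]; print(np.round(ce[i]),st[i,4],np.round(np.mean(t,0),4),round(zt,4),np.median(I[n][L==i],0))
    m=reg&(y>0.05)&(y<.3)&(z>.02)&(S<100)&(z<.2)
    print('reader',box(P,m))
    b=reg&(I[n][...,0]>100)&(I[n][...,0]<125)&(S>150)&(z<.1); print('vial',box(P,b))
E
```

```text
top blocktop (array([ 523.2, -207.5]), array([327.8, 101.5]), 75.2, 1497, np.float64(0.0666))
all white (array([ 460.6, -240.8]), array([519.3, 319.4]), 89.8, 4795, np.float64(0.0246))
columns>.08
[345. 234.] 83 [ 0.5399 -0.1624  0.1164] 0.1196 [107.  18. 200.]
[432. 236.] 147 [ 0.5351 -0.3635  0.1507] 0.1537 [138. 180. 116.]
[367. 239.] 90 [ 0.5307 -0.2164  0.1165] 0.1202 [106.  17. 199.]
[394. 242.] 149 [ 0.521  -0.2705  0.1663] 0.1702 [107.  18. 142.]
[432. 278.] 149 [ 0.4386 -0.3567  0.1507] 0.154 [110.  36.  19.]
[381. 291.] 125 [ 0.4088 -0.2383  0.1504] 0.1545 [138. 175. 177.]
reader (array([568.4, 185.2]), array([73.1, 66.3]), 11.7, 882, np.float64(0.1051))
vial (array([520.3, -99.1]), array([428.4, 802.4]), 1.6, 202, np.float64(0.0026))
scene blocktop (array([ 524.9, -208.9]), array([335.7, 105. ]), 75.4, 1093, np.float64(0.0637))
all white (array([ 491.3, -259.6]), array([560.9, 177.3]), 61.5, 4132, np.float64(0.032))
columns>.08
[197. 129.] 216 [ 0.4136 -0.2359  0.1469] 0.1501 [141.  155.  113.5]
[145. 132.] 228 [ 0.4431 -0.3547  0.1462] 0.1499 [120.  33.  30.]
[171. 148.] 297 [ 0.5263 -0.2681  0.1623] 0.1656 [156.   7. 115.]
[129. 152.] 259 [ 0.5395 -0.3609  0.1464] 0.1499 [141. 156. 119.]
[195. 163.] 143 [ 0.5352 -0.2137  0.1131] 0.1166 [158.   8. 126.]
[218. 167.] 142 [ 0.5441 -0.1601  0.1131] 0.1173 [155.   7. 121.]
reader (array([573.6, 187.6]), array([72.6, 66.4]), 13.1, 969, np.float64(0.0903))
vial (array([ 563.3, -215.8]), array([147.6, 478.4]), 15.5, 166, np.float64(0.038))
```

Run:
```python
import cv2
a=cv2.imread('pics/scene0.png')[110:260,110:310];b=cv2.imread('pics/top0.png')[190:310,170:450]
a=cv2.resize(a,(800,600),interpolation=2);cv2.imwrite('pics/ca.png',a)
b=cv2.resize(b,(800,343),interpolation=2);cv2.imwrite('pics/cb.png',b)
```

```text
(no output)
```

View pics/cb.png

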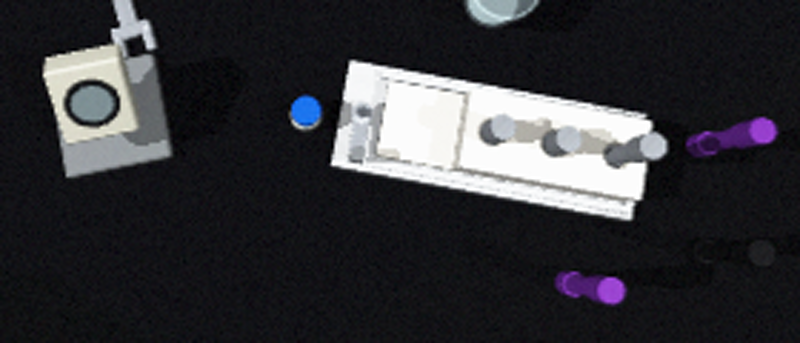

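View pics/ca.png

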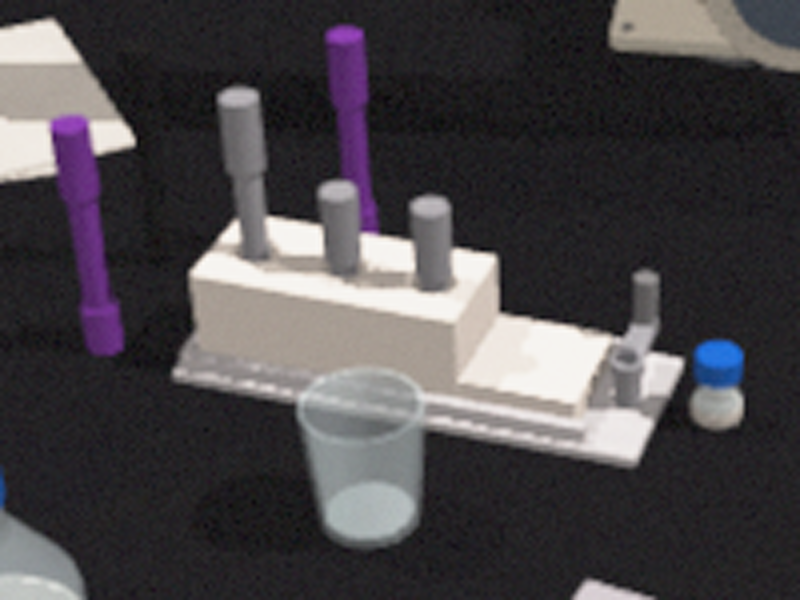

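The crops confirm three grey columns (the long one is at the tray's -y end), the turnbutton pointing towards the robot at crop (358,152), and the window disc at crop (92,103). Next I'll check the knob and the reader's axis.

Run:
```python
from h import *
a=np.array([.522,-.2705]); b=np.array([.540,-.1625]); y=(b-a)/np.linalg.norm(b-a); x=np.array([y[1],-y[0]]); o=(a+.1*y+b-.01*y)/2
pv=o+.125*y; kn=pv-.04*x; sec=pv-.04*y
print('y',y,'o',o,'pivot',pv,'knob',kn,'sec',sec)
print('pred knob px top',pix('top',[*kn,.066]),'scene',pix('scene',[*kn,.066]),'obs',(170+358*.35,190+152*.35),(110+645/4,110+272/4))
print('pivot px',pix('top',[*pv,.04]),pix('scene',[*pv,.04]))
print('knob ray at .066',onz('top',295.3,243.2,.066),onz('scene',271.5,178.5,.066))
for n in('top','scene'):
    P=cloud(n,np.load(f'pics/{n}0.npy')); img=cv2.imread(f'pics/{n}0.png')
    reg=(P[...,0]>.5)&(P[...,0]<.64)&(P[...,1]>.13)&(P[...,1]<.25)&(P[...,2]>.07)&(P[...,2]<.14)
    q=P[reg]; best=None
    rng=np.random.default_rng(0)
    for _ in range(500):
        s=q[rng.choice(len(q),3,False)]; nn=np.cross(s[1]-s[0],s[2]-s[0]); nn/=np.linalg.norm(nn)+1e-12
        if nn[2]<0: nn=-nn
        if not(.6<nn[2]<.9 and nn[0]<0): continue
        inl=abs((q-s[0])@nn)<.002
        if best is None or inl.sum()>best.sum(): best=inl
    if best is None: print(n,'no plane'); continue
    r=q[best]; c=r.mean(0); nn=np.linalg.svd(r-c)[2][2]; nn*=np.sign(nn[2])
    print(n,'n',nn,'tilt',np.degrees(np.arccos(nn[2])),'az',np.degrees(np.arctan2(nn[1],nn[0])),best.sum(),len(q),c)
    if n=='top':
        hsv=cv2.cvtColor(img,cv2.COLOR_BGR2HSV); m=(reg&(hsv[...,2]<150)).astype(np.uint8)
        k,L,st,ce=cv2.connectedComponentsWithStats(m); i=1+np.argmin(np.linalg.norm(ce[1:]-[202,226],axis=1)); print(ce[i],st[i],onz('top',*ce[i],.1),P[int(ce[i][1]),int(ce[i][0])])
# vial
print('vial',[P.round(3) for P in [onz('top',277,229,.045)]])
```

```text
y [0.16439899 0.98639392] o [ 0.53839795 -0.17211227] pivot [ 0.55894783 -0.04881303] knob [ 0.51949207 -0.04223707] sec [ 0.55237187 -0.08826879]
pred knob px top [293.89313126 243.78154431] scene [271.46354061 177.9489737 ] obs (295.3, 243.2) (271.25, 178.0)
pivot px [295.94226625 229.24246318] [266.51003714 196.90558247]
knob ray at .066 [ 0.52097003 -0.04575667  0.066     ] [ 0.5217613  -0.04190363  0.066     ]
top n [-0.62723004 -0.13700962  0.76668823] tilt 39.942580861512226 az -167.678083459365 555 877 [0.56048101 0.18304082 0.10104418]
[201.62903226 225.79032258] [192 218  20  17 248] [0.5591126  0.18366456 0.1       ] [0.56058877 0.18454976 0.10371543]
scene n [-0.72818442 -0.08545949  0.68003245] tilt 47.15382144086391 az -173.3064045282606 111 619 [0.59658614 0.18987964 0.09172498]
vial [array([0.559, 0.   , 0.045])]
```

jog_arm(
  linear=[
    [1, -0.72, 0],
    [1, -0.72, 0],
    [1, -0.72, 0],
    [1, -0.72, 0],
    [1, -0.72, 0],
    [1, -0.72, 0],
    [1, -0.72, 0],
    [1, -0.72, 0],
  ],
  spin=[0, 0, 0, 0, 0, 0, 0, 0],
  jaw=0,
  grip_force=40,
)

```text
t: 0.9
ee_pos: [0.4023, -0.2061, 0.2313]
tool_rot: [[0.953, 0.302, 0.0], [0.302, -0.953, -0.0], [0.0, 0.0, -1.0]]
ft_force: [1.4, -1.6, 0.7]
finger_gap: 0.0424
grasp_force: 0.0
```

jog_arm(
  linear=[
    [1, -0.72, 0],
    [1, -0.72, 0],
    [1, -0.72, 0],
    [0, 0, 0],
    [0, 0, 0],
    [0, 0, 0],
    [0, 0, 0],
    [0, 0, 0],
  ],
  spin=[0, 0, 0, 1, 1, 1, 1, 0.5],
)

```text
t: 1.7
ee_pos: [0.4897, -0.0892, 0.2309]
tool_rot: [[0.986, -0.167, -0.001], [-0.167, -0.986, 0.0], [-0.001, -0.0, -1.0]]
ft_force: [0.4, 0.7, -0.7]
finger_gap: 0.0428
grasp_force: 0.0
```

jog_arm(
  linear=[
    [0.56, -0.6, 0],
    [0, -0.68, 0],
    [0, 0, 1],
    [0, 0, 1],
    [0, 0, 1],
    [0, 0, 0],
    [0, 0, 0],
  ],
  spin=[0, 0, 0, 0, 0, 0, 0],
)

```text
t: 2.4
ee_pos: [0.5203, -0.0426, 0.1118]
tool_rot: [[0.987, -0.164, -0.001], [-0.164, -0.987, 0.0], [-0.001, -0.0, -1.0]]
ft_force: [-0.0, -0.2, 1.0]
finger_gap: 0.0425
grasp_force: 0.0
```

Run:
```python
from h import *
snap('scene','s1'); snap('top','t1'); print(env.sense()['ee_pos'])
a=cv2.imread('pics/s1.png')[110:260,190:350];b=cv2.imread('pics/t1.png')[170:290,220:380]
cv2.imwrite('pics/c1.png',np.hstack([cv2.resize(a,(400,375),interpolation=2),cv2.resize(b,(400,375),interpolation=2)]))
```

```text
[ 0.52153386 -0.04294018  0.11334072]
```

View pics/c1.png

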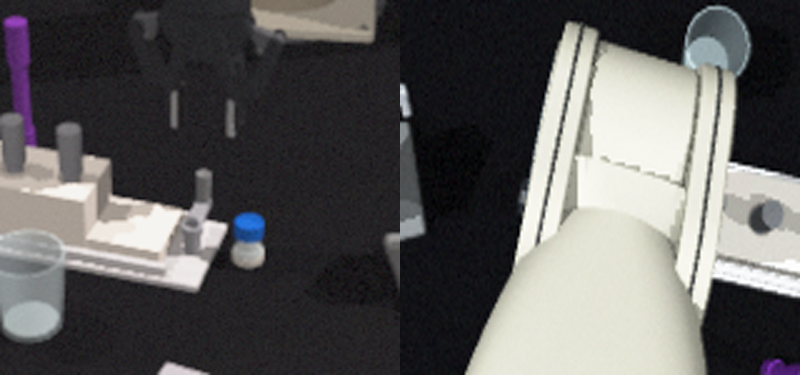

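The two fingers at crop (175,110) and (232,118) straddle the knob at (204,180), clear of the vial. Going down and pinching.

jog_arm(
  linear=[
    [0, 0, 1],
    [0, 0, 0.7],
    [0, 0, 0],
    [0, 0, 0],
  ],
  spin=[0, 0, 0, 0],
)

```text
t: 2.9
ee_pos: [0.5213, -0.0429, 0.045]
tool_rot: [[0.986, -0.164, 0.002], [-0.164, -0.986, -0.0], [0.002, 0.0, -1.0]]
ft_force: [0.5, 0.6, -0.1]
finger_gap: 0.0426
grasp_force: 0.0
```

jog_arm(
  linear=[
    [0, 0, 0],
    [0, 0, 0],
    [0, 0, 0],
    [0, 0, 0],
    [0, 0, 0],
    [0, 0, 0],
  ],
  spin=[0, 0, 0, 0, 0, 0],
  jaw=1,
  grip_force=30,
)

```text
t: 3.5
ee_pos: [0.5214, -0.0429, 0.045]
tool_rot: [[0.987, -0.164, 0.003], [-0.164, -0.987, -0.001], [0.003, 0.0, -1.0]]
ft_force: [-0.4, 1.0, 9.1]
finger_gap: 0.0131
grasp_force: 29.8
```

jog_arm(
  linear=[
    [0.03, 0.26, 0],
    [0.1, 0.24, 0],
    [0.16, 0.21, 0],
    [0.21, 0.16, 0],
    [0.24, 0.1, 0],
    [0.26, 0.03, 0],
    [0, 0, 0],
  ],
  spin=[0, 0, 0, 0, 0, 0, 0],
)

```text
t: 4.2
ee_pos: [0.5544, -0.0885, 0.0444]
tool_rot: [[0.987, -0.163, 0.002], [-0.163, -0.987, 0.001], [0.001, -0.001, -1.0]]
ft_force: [0.3, 4.0, 6.9]
finger_gap: 0.0124
grasp_force: 30.5
```

jog_arm(
  linear=[
    [0.1, 0, 0],
    [0.1, 0, 0],
    [0, 0, 0],
  ],
  spin=[0, 0, 0],
)

```text
t: 4.5
ee_pos: [0.5581, -0.0891, 0.044]
tool_rot: [[0.987, -0.163, -0.006], [-0.163, -0.987, 0.001], [-0.006, 0.0, -1.0]]
ft_force: [-16.4, 2.4, 13.8]
finger_gap: 0.0124
grasp_force: 31.5
```

The -16 N in x shows it is against the end stop. I'll ease off, open slightly, lift and check.

jog_arm(
  linear=[
    [-0.12, 0, 0],
    [0, 0, 0],
    [0, 0, 0],
    [0, 0, 0],
  ],
  spin=[0, 0, 0, 0],
  jaw=0.4,
)

```text
t: 4.9
ee_pos: [0.5568, -0.0893, 0.0435]
tool_rot: [[0.987, -0.164, 0.001], [-0.164, -0.987, -0.0], [0.001, 0.0, -1.0]]
ft_force: [-0.3, -0.3, -0.7]
finger_gap: 0.0256
grasp_force: 0.0
```

jog_arm(
  linear=[
    [0, 0, 0.0],
    [0, 0, -0.5],
    [0, 0, -1],
    [0, 0, -1],
    [0, 0, -1],
    [0, 0, -1],
    [0, 0, -0.6],
    [0, 0, 0],
  ],
  spin=[0, 0, 0, 0, 0, 0, 0, 0],
)

```text
t: 5.7
ee_pos: [0.5577, -0.0895, 0.251]
tool_rot: [[0.986, -0.164, 0.006], [-0.164, -0.987, -0.002], [0.006, 0.001, -1.0]]
ft_force: [0.2, -0.1, -0.7]
finger_gap: 0.0253
grasp_force: 0.0
```

Run:
```python
from h import *
snap('scene','s2'); print(env.sense()['ee_pos'])
print(pix('scene',[.5524,-.0883,.066]),pix('scene',[.5205,-.043,.066]))
a=cv2.imread('pics/s2.png')[110:260,110:310]
cv2.imwrite('pics/c2.png',cv2.resize(a,(600,450),interpolation=2))
```

```text
[ 0.55712485 -0.08934485  0.24868207]
[249.43833174 184.47444567] [271.08346402 178.16520191]
```

View pics/c2.png

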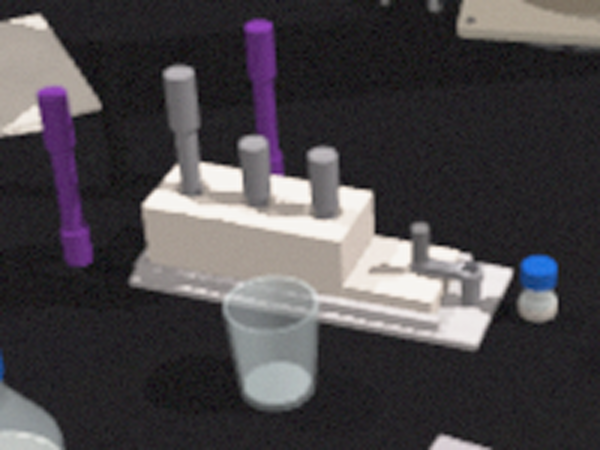

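The knob top is at full-frame (250,185), where the secured position predicts (249,184), so the latch is across the ledge. Now the long column.

jog_arm(
  linear=[
    [-0.12, 1, 0],
    [0, 1, 0],
    [0, 1, 0],
    [0, 1, 0],
    [0, 0.61, 0],
    [0, 0, 0.5],
    [0, 0, 0],
    [0, 0, 0],
  ],
  spin=[0, 0, 0, 0, 0, 0, 0, 0],
  jaw=0,
)

```text
t: 6.55
ee_pos: [0.5211, -0.2698, 0.2263]
tool_rot: [[0.987, -0.164, -0.002], [-0.164, -0.987, 0.002], [-0.002, -0.001, -1.0]]
ft_force: [-0.0, -0.6, 0.1]
finger_gap: 0.0429
grasp_force: 0.0
```

Run:
```python
from h import *
snap('scene','s3'); s=env.sense(); print(s['ee_pos'],s['tool_rot'].round(3).tolist(),pix('scene',s['ee_pos']))
a=cv2.imread('pics/s3.png')[60:210,80:280]
cv2.imwrite('pics/c3.png',cv2.resize(a,(600,450),interpolation=2))
```

```text
[ 0.52146298 -0.26972732  0.22709831] [[0.987, -0.163, -0.001], [-0.163, -0.987, 0.001], [-0.001, -0.001, -1.0]] [166.34265871 107.67859749]
```

View pics/c3.png

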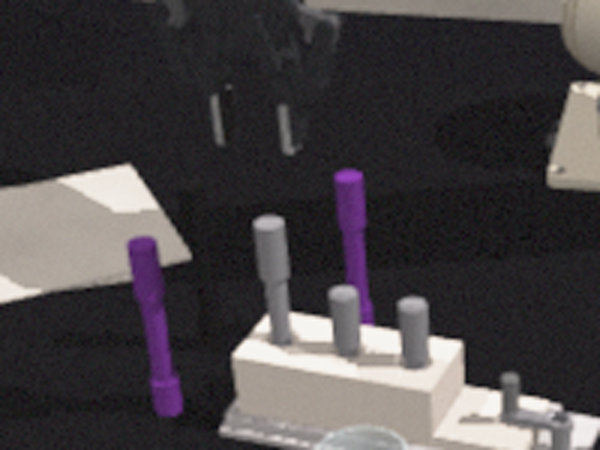

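The fingers straddle the column's line: the TCP projects to crop (259,143) and the column axis extends to about (260,143). Going down and gripping.

jog_arm(
  linear=[
    [0, 0, 0.9],
    [0, 0, 0.9],
    [0, 0, 0.65],
    [0, 0, 0],
    [0, 0, 0],
  ],
  spin=[0, 0, 0, 0, 0],
)

```text
t: 7.1
ee_pos: [0.522, -0.2699, 0.1304]
tool_rot: [[0.987, -0.163, 0.001], [-0.163, -0.987, -0.0], [0.001, 0.0, -1.0]]
ft_force: [0.3, 0.7, 0.4]
finger_gap: 0.0429
grasp_force: 0.0
```

jog_arm(
  linear=[
    [0, 0, 0],
    [0, 0, 0],
    [0, 0, 0],
    [0, 0, 0],
    [0, 0, 0],
  ],
  spin=[0, 0, 0, 0, 0],
  jaw=1,
  grip_force=25,
)

```text
t: 7.6
ee_pos: [0.5224, -0.2707, 0.1313]
tool_rot: [[0.987, -0.164, 0.003], [-0.164, -0.987, -0.002], [0.003, 0.001, -1.0]]
ft_force: [0.1, 0.7, 7.4]
finger_gap: 0.0211
grasp_force: 24.6
```

jog_arm(
  linear=[
    [0, 0, 0],
    [0, 0, -0.2],
    [0, 0, -0.3],
    [0, 0, -0.4],
    [0, 0, -0.4],
    [0, 0, -0.5],
    [0, 0, -0.5],
    [0, 0, 0],
  ],
  spin=[0, 0, 0, 0, 0, 0, 0, 0],
  grip_force=60,
)

```text
t: 8.4
ee_pos: [0.5223, -0.2708, 0.2247]
tool_rot: [[0.987, -0.164, 0.004], [-0.164, -0.987, -0.003], [0.004, 0.002, -1.0]]
ft_force: [0.9, -0.9, -1.3]
finger_gap: 0.0205
grasp_force: 58.9
```

jog_arm(
  linear=[
    [0, 0, -0.5],
    [0, 0, -0.7],
    [0, 0, -0.7],
    [0, 0, 0],
    [0, 0, 0],
  ],
  spin=[0, 0, 0, 0, 0],
)

```text
t: 8.9
ee_pos: [0.5215, -0.2703, 0.2968]
tool_rot: [[0.987, -0.164, -0.0], [-0.164, -0.987, 0.0], [-0.0, -0.0, -1.0]]
ft_force: [-0.8, 0.2, -1.6]
finger_gap: 0.0207
grasp_force: 59.1
```

Run:
```python
from h import *
snap('scene','s4'); s=env.sense(); print(s['ee_pos'],s['ft_force'],s['finger_gap'])
a=cv2.imread('pics/s4.png')[20:230,70:350]
cv2.imwrite('pics/c4.png',cv2.resize(a,(800,600),interpolation=2))
```

```text
[ 0.52126657 -0.27008694  0.29602445] [-0.23415415  0.2937     -2.4845178 ] 0.02038391268070066
```

View pics/c4.png

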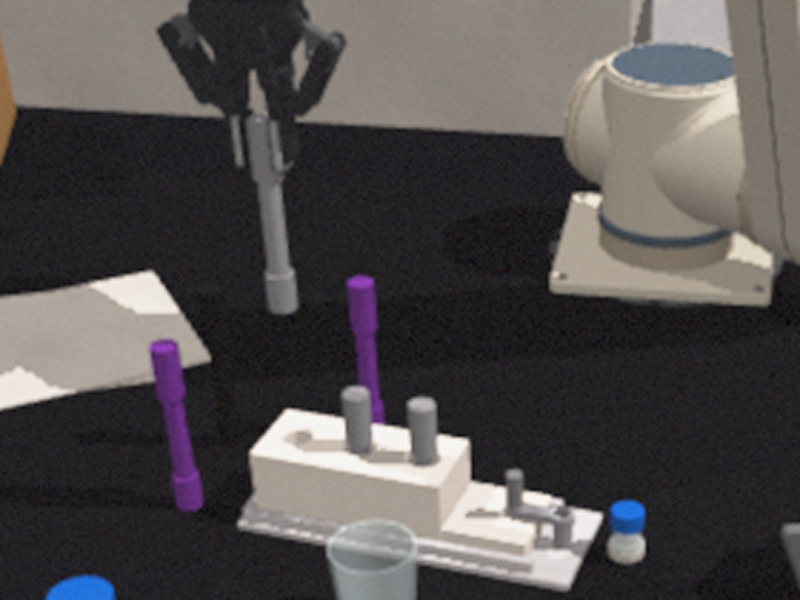

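The picture shows the column upright in the fingers, foot at crop (282,305), with the rack and the two short columns unmoved. Next I move to the clear bench area between robot and rack and pivot the column in the pads there.

jog_arm(
  linear=[
    [-0.37, -0.89, 0],
    [-0.37, -0.89, 0],
    [-0.37, -0.89, 0],
    [-0.37, -0.89, 0],
    [-0.37, -0.89, 0],
    [-0.37, -0.89, 0],
    [-0.37, -0.89, 0],
    [-0.37, -0.89, 0],
  ],
  spin=[0, 0, 0, 0, 0, 0, 0, 0],
)

```text
t: 9.75
ee_pos: [0.4483, 0.0209, 0.2958]
tool_rot: [[0.989, -0.147, -0.001], [-0.147, -0.989, 0.01], [-0.002, -0.009, -1.0]]
ft_force: [0.4, -0.4, -1.7]
finger_gap: 0.0205
grasp_force: 59.2
```

jog_arm(
  linear=[
    [0, 0, 0],
    [0, 0, 0],
    [0, 0, 0],
    [0, 0, 0],
    [0, 0, 1],
    [0, 0, 1],
    [0, 0, 1],
    [0, 0, 0],
  ],
  spin=[-0.9, -0.9, -0.9, -0.87, 0, 0, 0, 0],
)

```text
t: 10.55
ee_pos: [0.4459, 0.0204, 0.172]
tool_rot: [[0.975, 0.222, -0.009], [0.222, -0.975, 0.01], [-0.007, -0.012, -1.0]]
ft_force: [-1.4, -0.2, -1.6]
finger_gap: 0.0206
grasp_force: 59.1
```

jog_arm(
  linear=[
    [0, 0, 0.6],
    [0, 0, 0.4],
    [0, 0, 0],
    [0, 0, 0],
  ],
  spin=[0, 0, 0, 0],
)

```text
t: 10.95
ee_pos: [0.4502, 0.0201, 0.1385]
tool_rot: [[0.975, 0.222, 0.002], [0.222, -0.975, 0.009], [0.004, -0.008, -1.0]]
ft_force: [0.3, -0.5, -2.0]
finger_gap: 0.0206
grasp_force: 59.5
```

jog_arm(
  linear=[
    [0, 0, 0.3],
    [0, 0, 0.2],
    [0, 0, 0.1],
    [0, 0, 0],
    [0, 0, 0],
  ],
  spin=[0, 0, 0, 0, 0],
  grip_force=25,
)

```text
t: 11.45
ee_pos: [0.4509, 0.0203, 0.1154]
tool_rot: [[0.975, 0.222, 0.005], [0.222, -0.975, 0.008], [0.006, -0.007, -1.0]]
ft_force: [-2.0, 0.2, 14.7]
finger_gap: 0.0204
grasp_force: 61.2
```

jog_arm(
  linear=[
    [0, 0, 0],
    [0, 0, 0],
  ],
  spin=[0, 0],
  jaw=1,
  grip_force=20,
)

```text
t: 11.65
ee_pos: [0.4509, 0.0203, 0.1154]
tool_rot: [[0.975, 0.222, 0.005], [0.222, -0.975, 0.008], [0.006, -0.007, -1.0]]
ft_force: [-2.9, 1.4, 13.1]
finger_gap: 0.0207
grasp_force: 61.2
```

jog_arm(
  linear=[
    [-0.2, 0, 0],
    [-0.2, 0, 0],
    [-0.2, 0, 0],
    [0, 0, 0],
  ],
  spin=[0, 0, 0, 0],
)

```text
t: 12.05
ee_pos: [0.4281, 0.0148, 0.1154]
tool_rot: [[0.975, 0.222, 0.007], [0.222, -0.975, 0.009], [0.009, -0.007, -1.0]]
ft_force: [2.0, 1.7, 7.3]
finger_gap: 0.0205
grasp_force: 60.8
```

```bash
cat >> h.py <<'E'
def col(tag):
    "axis direction of the held column from scene+top clouds near the gripper"
    s=env.sense(); R=s['tool_rot']; g=s['ee_pos']-.019*R[:,2]
    for n in('scene',):
        p,d=snap(n,tag); P=cloud(n,d); q=(P-g)@R   # tool frame
        hsv=cv2.cvtColor(p,cv2.COLOR_RGB2HSV)
        m=(abs(q[...,1])<.016)&(q[...,2]>.022)&(q[...,2]<.14)&(abs(q[...,0])<.14)&(P[...,2]>.004)&(hsv[...,2]>60)
        r=q[m]; 
        if len(r)<20: print('few',len(r)); return
        c=np.median(r,0); r=r[np.linalg.norm(r-c,axis=1)<.09]; c=r.mean(0); v=np.linalg.svd(r-c)[2][0]; v*=np.sign(v[2])
        print(n,len(r),'centre tool',c.round(4),'dir tool',v.round(3),'tilt xz',np.degrees(np.arctan2(v[0],v[2])).round(1),'yz',np.degrees(np.arctan2(v[1],v[2])).round(1),'deepest',r[np.argmax(r[:,2])].round(4))
    print(s['ee_pos'].round(4),s['ft_force'].round(1),s['grasp_force'])
E
python3 -c "
from h import *
col('s5')"
```

```text
scene 307 centre tool [0.0146 0.     0.0784] dir tool [ 0.101 -0.013  0.995] tilt xz 5.8 yz -0.7 deepest [ 0.0203 -0.006   0.1304]
[0.4281 0.0148 0.1154] [2.  1.7 7.3] 60.8325719833374
```

The column pivots in the pads (about 6° so far). Continuing.

jog_arm(
  linear=[
    [-0.2, 0, 0.04],
    [-0.2, 0, 0.04],
    [-0.2, 0, 0.04],
    [-0.2, 0, 0.04],
    [0, 0, 0],
  ],
  spin=[0, 0, 0, 0, 0],
)

```text
t: 12.6
ee_pos: [0.3961, 0.0077, 0.1086]
tool_rot: [[0.975, 0.222, 0.005], [0.222, -0.975, 0.008], [0.007, -0.007, -1.0]]
ft_force: [-1.1, 0.1, 11.0]
finger_gap: 0.0201
grasp_force: 64.3
```

```bash
python3 -c "
from h import *
col('s6')"
```

```text
scene 316 centre tool [ 0.0347 -0.      0.0744] dir tool [0.35  0.01  0.937] tilt xz 20.5 yz 0.6 deepest [0.0488 0.001  0.1233]
[0.3961 0.0077 0.1086] [-1.1  0.1 11. ] 64.25350069999695
```

jog_arm(
  linear=[
    [-0.21, 0, 0.07],
    [-0.21, 0, 0.09],
    [-0.21, 0, 0.1],
    [-0.21, 0, 0.11],
    [-0.2, 0, 0.12],
    [0, 0, 0],
  ],
  spin=[0, 0, 0, 0, 0, 0],
)

```text
t: 13.25
ee_pos: [0.3551, -0.0014, 0.088]
tool_rot: [[0.975, 0.222, 0.004], [0.221, -0.975, 0.008], [0.005, -0.007, -1.0]]
ft_force: [-2.5, -1.1, 9.1]
finger_gap: 0.0205
grasp_force: 65.1
```

```bash
python3 -c "
from h import *
col('s7')"
```

```text
scene 291 centre tool [0.0625 0.0001 0.0636] dir tool [0.648 0.008 0.762] tilt xz 40.4 yz 0.6 deepest [0.0887 0.0007 0.1015]
[ 0.3551 -0.0014  0.088 ] [-2.5 -1.1  9.1] 65.08350133895874
```

40.4° in the tool's x-z plane with almost no sideways lean, so that matches the window. Clamping hard, lifting and moving to a standoff on the window axis.

jog_arm(
  linear=[
    [0, 0, 0],
    [0, 0, 0],
    [0, 0, -0.4],
    [0, 0, -0.8],
    [0, 0, -0.8],
    [0, 0, -0.8],
    [0, 0, -0.8],
    [0, 0, -0.8],
  ],
  spin=[0, 0, 0, 0, 0, 0, 0, 0],
  jaw=1,
  grip_force=110,
)

```text
t: 14.1
ee_pos: [0.3542, -0.0025, 0.2649]
tool_rot: [[0.975, 0.222, 0.002], [0.222, -0.975, 0.009], [0.004, -0.008, -1.0]]
ft_force: [0.8, -0.4, -2.2]
finger_gap: 0.0199
grasp_force: 107.6
```

jog_arm(
  linear=[
    [0.54, -0.85, 0],
    [0.54, -0.85, 0],
    [0.54, -0.85, 0],
    [0.54, -0.85, 0],
    [0, 0, 0],
    [0, 0, 0],
    [0, 0, 0],
  ],
  spin=[0, 0, 0, 0, 0.1, 0, 0],
)

```text
t: 14.8
ee_pos: [0.4082, 0.1487, 0.2645]
tool_rot: [[0.977, 0.212, 0.001], [0.212, -0.977, 0.009], [0.003, -0.008, -1.0]]
ft_force: [-0.3, 0.6, -2.5]
finger_gap: 0.0199
grasp_force: 108.0
```

Run:
```python
from h import *
col('s8'); s=env.sense(); print(s['tool_rot'].round(3).tolist(),s['finger_gap'])
snap('top','t8'); a=cv2.imread('pics/s8.png')[60:260,250:450];b=cv2.imread('pics/t8.png')[140:300,140:300]
cv2.imwrite('pics/c8.png',np.hstack([cv2.resize(a,(400,400),interpolation=2),cv2.resize(b,(400,400),interpolation=2)]))
```

```text
scene 379 centre tool [0.0604 0.0012 0.0643] dir tool [0.632 0.003 0.775] tilt xz 39.2 yz 0.3 deepest [0.0838 0.0092 0.1042]
[0.4082 0.1487 0.2645] [-0.3  0.6 -2.5] 107.97759175300598
[[0.978, 0.211, 0.001], [0.211, -0.977, 0.009], [0.003, -0.008, -1.0]] 0.01978031215719341
```

View pics/c8.png

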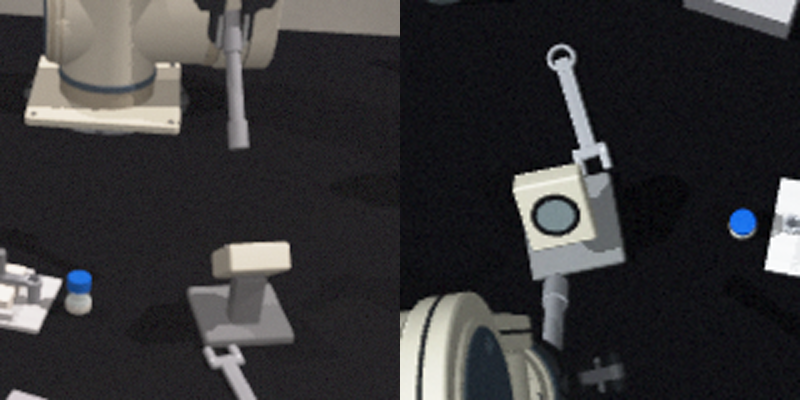

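The scene crop shows the column tilted in the grip, foot at (238,145), and the top crop shows the foot at about (556,280) with the window unobstructed at (555,215). Working out the last approach.

Run:
```python
from h import *
s=env.sense(); R=s['tool_rot']; g=s['ee_pos']-.019*R[:,2]
W=np.array([.560,.184,.1]); az=np.radians(-168); n=np.array([np.sin(np.radians(40))*np.cos(az),np.sin(np.radians(40))*np.sin(az),np.cos(np.radians(40))])
t=np.radians(40); a=R@np.array([np.sin(t),0,np.cos(t)]); f=g+.134*a
print('foot',f,'angle to -n',np.degrees(np.arccos(-a@n)),'off',(f-W)@n,'lateral',(f-W)-((f-W)@n)*n)
print('px foot',pix('top',f),pix('scene',f),'axis px',pix('top',W+.1*n))
# measured lower-fitting centreline from top and scene
for k,tag in(('top','t8'),('scene','s8')):
    P=cloud(k,np.load(f'pics/{tag}.npy')); q=P-f; along=q@-a; rad=np.linalg.norm(q-np.outer(q.reshape(-1,3)@a,a).reshape(q.shape),axis=-1)
    m=(along>-.01)&(along<.09)&(rad<.022); v=q[m]; print(k,m.sum(),'min along',np.percentile(v@-a,[1,5]),'mean perp tool',((v-np.outer(v@a,a)).mean(0)@R).round(4))
    L=v@-a
    for lo,hi in((0,.028),(.035,.085)):
        w=v[(L>lo)&(L<hi)]; print((lo,hi),len(w),((w-np.outer(w@a,a)).mean(0)@R).round(4))
d=W+.025*n-f; print('move tool units',(d@R/.04).round(3), 'to 60mm', ((W+.06*n-f)@R/.04).round(3))
```

```text
foot [0.49268335 0.16714232 0.18126924] angle to -n 0.4896351740414333 off 0.10683351056321402 lateral [-0.00014603 -0.00258012 -0.00056998]
px foot [201.13531229 251.49276066] [369.23027931 133.67153424] axis px [200.02623439 249.57640235]
top 220 min along [0.00314773 0.00698241] mean perp tool [ 0.004   0.0025 -0.0034]
(0, 0.028) 65 [ 0.0043  0.0026 -0.0036]
(0.035, 0.085) 104 [ 0.0042  0.0023 -0.0035]
scene 345 min along [-0.00076001  0.00124466] mean perp tool [ 0.0037  0.0006 -0.0031]
(0, 0.028) 126 [ 0.0036  0.001  -0.0031]
(0.035, 0.085) 168 [ 0.0038  0.0004 -0.0032]
move tool units [ 1.327 -0.046  1.558] to 60mm [ 0.767 -0.053  0.886]
```

jog_arm(
  linear=[
    [0.26, -0.02, 0.31],
    [0.26, -0.02, 0.31],
    [0.26, -0.02, 0.31],
    [0.2, -0.02, 0.24],
    [0.14, 0, 0.17],
    [0, 0, 0],
    [0, 0, 0],
    [0, 0, 0],
  ],
  spin=[0, 0, 0, 0, 0, 0, 0, 0],
)

```text
t: 15.7
ee_pos: [0.4517, 0.1623, 0.2114]
tool_rot: [[0.977, 0.212, 0.002], [0.212, -0.977, 0.009], [0.004, -0.008, -1.0]]
ft_force: [0.5, -1.1, -2.9]
finger_gap: 0.0198
grasp_force: 108.0
```

Run:
```python
from h import *
col('s9'); snap('top','t9')
s=env.sense(); R=s['tool_rot']; g=s['ee_pos']-.019*R[:,2]
W=np.array([.560,.184,.1]); az=np.radians(-168); n=np.array([np.sin(np.radians(40))*np.cos(az),np.sin(np.radians(40))*np.sin(az),np.cos(np.radians(40))])
t=np.radians(40); a=R@np.array([np.sin(t),0,np.cos(t)]); f=g+.134*a
print('foot',f,'angle',np.degrees(np.arccos(-a@n)),'off',(f-W)@n,'lateral tool',((f-W)-((f-W)@n)*n)@R)
for k,tag in(('top','t9'),('scene','s9')):
    P=cloud(k,np.load(f'pics/{tag}.npy')); q=P-W; al=q@n; perp=(q-al[...,None]*n)
    m=(al>.012)&(al<.11)&(np.linalg.norm(perp,axis=-1)<.025); print(k,m.sum(),'min along n',np.percentile(al[m],[1,5]).round(4),'perp tool',(perp[m].mean(0)@R).round(4),(perp[m&(al<.05)].mean(0)@R).round(4),(perp[m&(al>.065)].mean(0)@R).round(4))
a=cv2.imread('pics/s9.png')[90:250,290:450];b=cv2.imread('pics/t9.png')[160:280,140:260]
cv2.imwrite('pics/c9.png',np.hstack([cv2.resize(a,(400,400),interpolation=2),cv2.resize(b,(400,400),interpolation=2)]))
```

```text
scene 385 centre tool [0.0626 0.0011 0.0654] dir tool [0.682 0.001 0.731] tilt xz 43.0 yz 0.1 deepest [0.1337 0.0149 0.1134]
[0.4517 0.1623 0.2114] [ 0.5 -1.1 -2.9] 107.97857165336609
foot [0.53603444 0.18126558 0.12820744] angle 0.5583830426325925 off 0.03704172777837634 lateral tool [-0.00019215 -0.00230734  0.00018653]
top 153 min along n [0.0379 0.0435] perp tool [ 0.0034  0.0011 -0.0029] [ 0.0037  0.0009 -0.0031] [ 0.0033  0.0009 -0.0027]
scene 294 min along n [0.0366 0.0379] perp tool [ 0.0032 -0.001  -0.0027] [ 0.0027 -0.0012 -0.0023] [ 0.0033 -0.001  -0.0027]
```

View pics/c9.png

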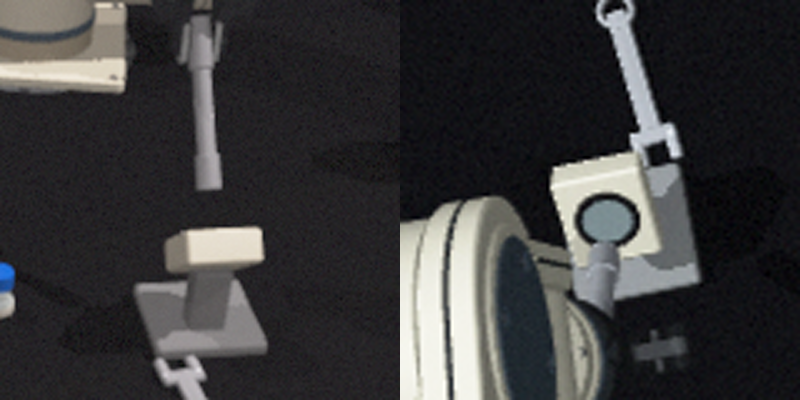

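Foot is 37 mm off, on the axis to within about 2 mm and parallel. 12 mm more.

jog_arm(
  linear=[
    [0.1, 0, 0.12],
    [0.09, 0, 0.11],
    [0, 0, 0],
    [0, 0, 0],
    [0, 0, 0],
    [0, 0, 0],
    [0, 0, 0],
  ],
  spin=[0, 0, 0, 0, 0, 0, 0],
)

```text
t: 16.5
ee_pos: [0.4591, 0.1639, 0.2019]
tool_rot: [[0.977, 0.212, 0.001], [0.212, -0.977, 0.009], [0.003, -0.008, -1.0]]
ft_force: [0.3, 0.0, -1.9]
finger_gap: 0.0196
grasp_force: 108.0
```

Run:
```python
from h import *
snap('scene','s10'); snap('top','t10')
s=env.sense(); R=s['tool_rot']; g=s['ee_pos']-.019*R[:,2]; print(s['ft_force'],abs(s['joint_vel']).max())
W=np.array([.560,.184,.1]); az=np.radians(-168); n=np.array([np.sin(np.radians(40))*np.cos(az),np.sin(np.radians(40))*np.sin(az),np.cos(np.radians(40))])
a=R@np.array([np.sin(np.radians(40)),0,np.cos(np.radians(40))]); f=g+.134*a
print('foot',f,'off',(f-W)@n,'lateral',((f-W)-((f-W)@n)*n)@R)
for k,tag in(('top','t10'),('scene','s10')):
    P=cloud(k,np.load(f'pics/{tag}.npy')); q=P-W; al=q@n; perp=(q-al[...,None]*n)
    r=np.linalg.norm(perp,axis=-1)
    m=(al>.012)&(al<.11)&(r<.02); print(k,m.sum(),np.percentile(al[m],[1,5]).round(4),(perp[m&(al<.05)].mean(0)@R).round(4),(perp[m&(al>.065)].mean(0)@R).round(4),'face',np.nanmedian(al[(abs(al)<.01)&(r<.03)]).round(4))
    # unchanged bench
    d=np.abs(cv2.imread(f'pics/{tag}.png').astype(int)-cv2.imread(f'pics/{"top" if k=="top" else "scene"}0.png')).max(-1)>60
    c,L,st,ce=cv2.connectedComponentsWithStats(d.astype(np.uint8)); print([(ce[i].round().tolist(),int(st[i,4])) for i in range(1,c) if st[i,4]>15])
```

```text
[-0.61359691 -0.37278782 -2.13280622] 0.0024646104857436657
foot [0.54345157 0.18291706 0.11851229] off 0.024730647846339368 lateral [-0.00050779 -0.00237959  0.00045071]
top 155 [0.0285 0.0318] [ 0.0037  0.0016 -0.0031] [ 0.0033  0.0015 -0.0028] face 0.001
[([132.0, 326.0], 23308), ([314.0, 231.0], 113), ([301.0, 239.0], 22), ([396.0, 242.0], 107), ([368.0, 240.0], 26), ([294.0, 244.0], 31), ([383.0, 244.0], 16), ([331.0, 254.0], 29), ([384.0, 264.0], 41), ([383.0, 291.0], 67), ([461.0, 327.0], 831), ([525.0, 352.0], 2493), ([290.0, 396.0], 4690), ([492.0, 385.0], 702)]
scene 332 [0.0242 0.0271] [ 0.0035 -0.0009 -0.0029] [ 0.0034 -0.0009 -0.0028] face nan
  return np.nanmean(a, axis, out=out, keepdims=keepdims)
```

Foot is about 25 mm off, on the axis and still. The changed pixels are the arm, its shadows, the latch and the column. Handing in.

```bash
python3 -c "
from cell import env
print(env.sign_off())"
```

```text
the job is handed in; nothing more can be done
None
```

The job is handed in: the turnbutton is across the ledge at its end stop, and the gripper is holding the long column still at about 40°, its foot about 25 mm in front of the middle of the reader's window.

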